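# Clamp an offcut in the holding jig with its draw latch

## Robot

A 6-joint arm with a two-finger parallel gripper is mounted at the origin on the work surface; the furniture and walls round the work are solid. World frame = base frame: x ahead of the robot, y to its left, z up, the work surface at z = 0. Lengths are in m, angles in rad, forces in N, time in s.
With the tool pointing down it reaches from about 0.35 to 0.775 m from the base axis. Payload 5.5 kg.
Tool frame: the origin (TCP) lies at the very end of the fingers, on their centre line; the grasp point (between the pads) lies 19 mm behind it; z points along the fingers, y is the line along which they close (so a half turn about z gives the same grasp; the last joint's range is limited). The gripper opens to 85 mm and grips with 20 to 120 N. Pads are 22 mm wide; open, the fingers measure 114 mm over their backs; the gripper's body (76 mm by 85 mm) begins 54 mm behind the grasp point. The pads swing forward as they close: fully open they stand 13 mm farther back than shut.
Start: joints at [1.127, 0.313, 0.046, 1.304, 0, 1.431], TCP at [0.172, 0.549, 0.231] pointing down, gripper open.
Joint ranges: [-2.76, 2.76], [-0.86, 1.69], [-1.03, 1.26], [-2.2, 2.34], [-1.47, 1.5], [-3.14, 3.14]. Speed limits (rad/s): [2.57, 2.57, 3.14, 3.14, 3.14, 3.14].

## Interface

Orientations are given as a unit quaternion [w, x, y, z].
In Python, from workcell import env, cams, ticket, spotter gives the robot as it stands.
- The arm moves only by the tool jog_arm, never from a script. Its argument "increments" is a list that holds one entry, the list of rows, each a list of 7 numbers: the shift along the tool's x, y, z in units of 0.25 m (1.0 is 0.25 m), then the turn, a rotation vector about the tool's x, y, z in units of 180 degrees (1.0 is 180 degrees), then the closure in counts, from 0 (fully open) to 255 (shut). A call has 1 to 20 rows; each row shifts and turns the commanded pose from where the row before left it, along the tool's axes as they then stand; what a row does not reach is not made up. A row lasts 1/10 s, in which the tool goes at most 50 mm and 8.59 degrees, less where a joint would pass 70% of its speed; a pose out of reach is approached as far as the arm can. A call with a number of a shift or a turn outside -1 to 1 is refused whole. A call with a gripper value outside its range is refused whole. The fingers move at their own pace and stop on an object; "force" is the grip in N (left out, the last holds). Time passes only in rows, so rows that do not move let the fingers close. It gives the time, the measured TCP pose, the force, the opening and the grip force at its end, in the units of the state.
- env.get_state(): the state, without advancing time (a new reading comes with each control period).
- cams.read_camera(name): name is "side" or "top"; returns a dict with "pixels" (480x640x3 uint8, red, green, blue), "fx", "fy", "cx", "cy" (pixels), "k1" (the pictures are not rectified: a ray, as slopes to the right and down, at radius r is drawn at 1 + k1 r^2 times it, then the intrinsics apply), "xyz" and "attitude" of the camera in the world. Camera axes: x right, y down, z forward; pixel columns grow to the right and rows downward; lengths in m; the calibration is good to about 2 mm. A picture is of the moment at which its call begins. There is no depth.
- ticket.hand_in(): hands the job in; it is judged then, once.
Trained networks look in the newest picture that a camera, given by its name, has taken for a name from the list of things; names that differ only in an ending like _2 or _b are one class to them, and where a whole thing is asked for, a point or a joint stands for the part that bears it (a point fixed in the world has none). Each returns a list of dicts, best first, with "conf" (0 to 1); they miss things now and then, are a little off and sometimes report something else, mostly with a low value. They report only what shows in the picture. A call takes as long as a camera call.
- spotter.find_in(target, camera): "uv" ([column, row] in pixels, amid what is visible of it).
- spotter.cut_out(target, camera): "region" (480x640 bool, what is visible of it) and "uv" ([column, row] in pixels, amid what is visible of it).
- spotter.landmark_of(target, camera): "uv" ([column, row] in pixels: a listed point, or the origin of a listed thing).
The state is a dict: "clock": time; "joint_pos": joint angles; "qvel": joint speeds; "tau": joint torques, N m; "tcp_pos": TCP position; "orientation": TCP orientation; "wrist_force": force on the tool from outside, world axes, zero at the start; "ft_torque": the same for the moment, N m; "finger_gap": finger opening in m; "grip_force": force on a finger pad.
Only numpy, scipy, OpenCV 4.12 (cv2) and the standard library are available. Lean on these libraries where they do the work, as an engineer would, in place of code of your own. Each camera call takes 0.05 s, during which the arm holds its last target. There are 200 camera calls.

## Task

Clamp the dark offcut in the holding jig: push the loose sliding jaw up until it nips the offcut against the stop screw, hook the loop of the draw latch over the keeper on the jaw, then press the lever over and flat past centre so that the latch stays shut and the offcut is held tight. Work slowly and by feel - never press on the jaw or the lever with more than 25 N (2.5 kg) - and leave the sanding block and the tin beside the jig alone.

Things in the scene. Friction and masses are not known exactly. Their poses are not given: they have to be found in the camera images.
- jig: holding jig, fixed to the bench: plywood baseboard 250 x 124 x 18 mm, a pale fence block (92 x 84 mm, top 48 mm above the bench) fixed at one end, a sliding jaw at the other, the offcut between them. Draw latch on top of the fence block, keeper on top of the jaw. Origin: centre of the board's underside. x: level, along the board from fence block to jaw; y: level, across; z: up
- fence_face (a point): centre of the fence block's inner face, 28.5 mm above the bench, at x = -28 mm in the jig. A brass-tipped stop screw (tip 18 mm across) stands 2 to 15 mm out of the face here, toward the jaw; how far differs every time and is not reported: it must be found by feel
- jaw: sliding jaw: pale block 56 (along the jig's x) x 82 x 30 mm, top 48 mm above the bench, between two runners (86 mm apart, tops 32 mm above the bench). Slides along the jig's x with about 3.5 N of friction, stays where it is left, starts 15 mm or more away from where it nips the offcut. Origin: centre of its underside, 18 mm above the bench; axes as the jig's
- jaw_end (a point): centre of the jaw's outer end face, 33 mm above the bench: the face to push on, toward the jig's -x. All wood and metal: once the offcut is nipped the force climbs at once, so push slowly (20 mm/s) and stop on the rise
- keeper (a point): keeper's seat, where the cross-bar's centre must lie: on the outer (+x of jig) side of a steel hook 22 mm wide on the jaw; 66 mm above the bench, 18 above the jaw's top. A lip over the seat (top 10.5 mm above it) overhangs 3 mm: the bar must come down 4 mm or more farther out than the seat, then go back under the lip. With the jaw nipped the loop just reaches this. Axes as the jig's
- bar_centre (a point): centre of the loop's cross-bar: round, 10 mm thick, along the jig's y, a flat boss 11 x 11 mm at each end, 54 mm over the ends (grip there from above). Two legs 41 mm apart pass either side of the keeper to a pin on the lever, 93 mm away. Starts propped up steeply by its hinge's friction; let go below about 45 degrees it drops. Sprung: the bar can be drawn out along the legs, 3 N per mm
- lever_pivot (a point): lever's hinge axis (along the jig's y), 66 mm above the bench, at x = -40 mm in the jig. The loop's pin is on the lever 28 mm from this axis: straight above it when the lever is fully open, on the side away from the keeper when shut
- lever_pad (a point): spot to press on the lever's handle, 66 mm from the hinge axis, on the face that looks to the keeper while the handle stands up and looks up when it is shut (then 73.5 mm above the bench). The handle is a flat steel strip 22 mm wide, 3.5 mm thick, reaching 78 mm from the axis
- lever (a joint): lever angle, rad: 0 = shut, flat on its rest, handle pointing away from the keeper; 1.57 = upright; 1.75 = open, at its stop. Opening moves the loop toward the keeper; shutting draws it back 24 mm against its springs. With the loop hooked it passes centre at about 0.15 and then pulls itself flat. Pushing it over at the pad takes up to about 15 N, differently each time
- offcut: the dark wooden offcut to be clamped, loose, 34 (between stop and jaw) x 70 x 19 mm, lying on the baseboard, up to a few degrees askew. Origin: centre of its underside, 18 mm above the bench; its x axis along the jig's x, y along its length
- sanding_block: cork sanding block 60 x 112 x 30 mm on the bench, to be left alone; origin at centre of underside
- wax_tin: round tin, 72 mm across, 26 mm high, on the bench, to be left alone; origin at centre of underside

How it is judged:
By the outcome, as a careful person would: the job done as asked, in the order asked, and still so for the second after the job is handed in, with the robot touching nothing.
It also fails if it takes over 64 s, if anything falls off the work surface, if the arm or the gripper's body presses on something with over 40 N, if the wrist force passes 120 N, or if a joint passes its speed limit or range.

## Working session

There is one attempt and no reset: what is moved stays moved. The work goes in short steps, Python scripts to look and compute and a tool call to move; the robot and the scene stay as the last step left them, time stands still between calls to the robot, and variables do not carry over. Pictures are saved under pics/ and viewed, at most 10 in all, crops included, and the job is handed in when it is done.

Besides the shell and the picture viewer there is one more tool, called after "Request:" by a JSON object that holds its "api" and its "payload", one argument or row to a line. jog_arm: Moves the arm, as the interface text tells. Shifts and turns lie within -1 to 1; 1 stands for 0.25 m of shift or 180 degrees of turn. Its arguments: {"type":"object","properties":{"increments":{"type":"array"},"force":{"type":"number"}},"required":["increments"]}

```bash
mkdir -p pics; ls; cat > h.py <<'E'
import numpy as np, cv2
from scipy.spatial.transform import Rotation as R
from scipy.optimize import least_squares
from workcell import env,cams,ticket,spotter
def cam(n):
    return cams.read_camera(n)
def rot(c):
    a=np.array(c["attitude"],float)
    return a if a.shape==(3,3) else R.from_quat(a[[1,2,3,0]]).as_matrix()
def proj(c,P):
    p=(np.atleast_2d(P)-c["xyz"])@rot(c)
    s=p[:,:2]/p[:,2:]; s=s*(1+c["k1"]*(s**2).sum(1,keepdims=True))
    return s*[c["fx"],c["fy"]]+[c["cx"],c["cy"]]
def tri(obs):
    # obs: list of (cam, uv)
    f=lambda P: np.concatenate([proj(c,P)[0]-uv for c,uv in obs])
    r=least_squares(f,[0.3,0.4,0.05]); return r.x, np.abs(r.fun).max()
def save(c,n): cv2.imwrite("pics/"+n,c["pixels"][:,:,::-1])
E
python3 - <<'E'
from h import *
s=env.get_state(); print(s["clock"],s["tcp_pos"],s["orientation"],s["wrist_force"])
C={n:cam(n) for n in("side","top")}
for n,c in C.items(): print(n,c["xyz"],c["attitude"],c["fx"],c["k1"]); save(c,n+"0.png")
for t in["jig","fence_face","jaw","jaw_end","keeper","bar_centre","lever_pivot","lever_pad","offcut","sanding_block","wax_tin"]:
    o=[]
    for n in C:
        r=spotter.landmark_of(t,n)
        print(t,n,[(np.round(q["uv"]),round(q["conf"],2)) for q in r[:2]])
        if r:o.append((C[n],r[0]["uv"]))
    if len(o)==2: print("   ",tri(o))
E
```

```text
pics
0.0 [0.1717868  0.54817796 0.23040441] [-2.76338107e-04  1.51323983e-01  9.88483782e-01 -8.88541801e-04] [-0.44544873  1.10149818  0.21573624]
side [ 0.03844991 -0.5698757   0.5840147 ] [-0.42880812  0.84914576 -0.27389362  0.14162396] 435.61676615481673 -0.10453367304984551
top [ 0.2913799  -0.00900377  0.90182038] [-0.05023053  0.70671864 -0.70372547  0.05287839] 435.22163355376296 -0.10771056674746367
jig side [(array([325., 255.]), 0.82), (array([330., 184.]), 0.36)]
jig top [(array([312., 214.]), 0.66), (array([335., 209.]), 0.66)]
    (array([ 0.48481277,  0.00755666, -0.0032413 ]), np.float64(0.4373402291120101))
fence_face side [(array([334., 251.]), 0.85)]
fence_face top [(array([327., 212.]), 0.97)]
    (array([ 0.48266601, -0.02291178,  0.02767079]), np.float64(0.2543208617086634))
jaw side [(array([313., 230.]), 0.83)]
jaw top [(array([281., 204.]), 0.73), (array([265., 200.]), 0.15)]
    (array([0.50039047, 0.07337639, 0.01856896]), np.float64(1.0087416261904991))
jaw_end side []
jaw_end top [(array([264., 202.]), 0.73)]
keeper side [(array([314., 211.]), 0.57), (ar
[... 633 characters left out ...]

lever_pad top [(array([331., 201.]), 0.76)]
    (array([ 0.48138124, -0.03021515,  0.13333353]), np.float64(1.110660131640202))
offcut side [(array([324., 250.]), 0.74)]
offcut top [(array([310., 213.]), 0.9)]
    (array([0.48431081, 0.01177431, 0.00948947]), np.float64(0.2726280182377536))
sanding_block side [(array([232., 240.]), 0.84), (array([313., 229.]), 0.73)]
sanding_block top [(array([234., 280.]), 0.69)]
    (array([0.34413391, 0.1680575 , 0.00084549]), np.float64(0.08567003125236283))
wax_tin side [(array([347., 324.]), 0.69), (array([325., 251.]), 0.4)]
wax_tin top [(array([398., 256.]), 0.96)]
    (array([ 0.39573124, -0.17344394, -0.0024734 ]), np.float64(0.41582232096988037))
```

```bash
python3 - <<'E'
import cv2
a=cv2.imread("pics/side0.png")[150:310,230:430]; b=cv2.imread("pics/top0.png")[140:300,220:420]
f=lambda x:cv2.resize(x,(800,640),interpolation=3)[:,:]
o=cv2.hconcat([cv2.resize(a,None,fx=2,fy=2,interpolation=2),cv2.resize(b,None,fx=2,fy=2,interpolation=2)])
cv2.imwrite("pics/c0.png",o)
E
```

```text
(no output)
```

View pics/c0.png

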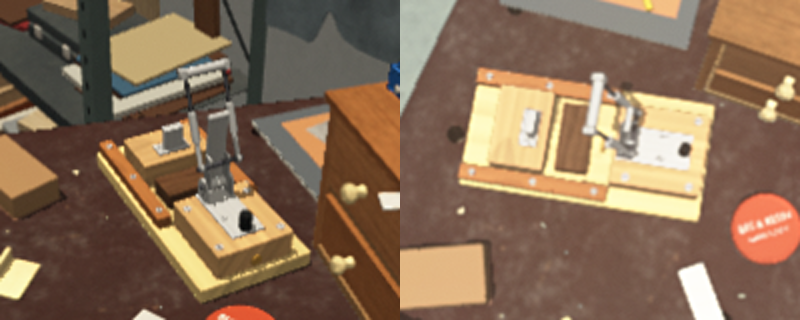

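The view shows the jig with the jaw at the far end (+y world), the loop propped up steeply and the lever upright. In the side picture the bar is at about (332,183), and the keeper is at about (315,215). I'll fit the jig pose next.

```bash
cat >> h.py <<'E'
def J(p,P): # jig->world
    c,s=np.cos(p[2]),np.sin(p[2]); P=np.asarray(P,float)
    return np.array([p[0]+c*P[0]-s*P[1],p[1]+s*P[0]+c*P[1],P[2]])
def best(t,n):
    r=spotter.landmark_of(t,n); return r[0] if r else None
E
python3 - <<'E'
from h import *
C={n:cam(n) for n in("side","top")}
obs=[]
for k in range(3):
  if k: C={n:cam(n) for n in C}
  for n in C:
    for t in["jig","fence_face","lever_pivot","jaw","jaw_end","keeper","bar_centre","offcut"]:
        b=best(t,n)
        if b and b["conf"]>.5: obs.append((n,t,np.array(b["uv"])))
# p: x,y,yaw, jawx, keeper dx rel jaw, loop elev, offcut x, 
def P(p,t):
    if t=="bar_centre": return J(p,[-.040+.093*np.cos(p[5]),0,.094+.093*np.sin(p[5])])
    q={"jig":[0,0,0],"fence_face":[-.028,0,.0285],"lever_pivot":[-.04,0,.066],"jaw":[p[3],0,.018],"jaw_end":[p[3]+.028,0,.033],"keeper":[p[3]+p[4],0,.066],"offcut":[p[6],p[7],.018]}[t]
    return J(p,q)
f=lambda p:np.concatenate([proj(C[n],P(p,t))[0]-uv for n,t,uv in obs])
r=least_squares(f,[.484,.008,1.44,.065,0,1.2,.01,0],loss="soft_l1",x_scale=.01)
p=r.x;print(np.round(p,4))
for n,t,uv in obs[:16]: print(n,t,np.round(proj(C[n],P(p,t))[0]-uv,1))
for n in C:
    im=C[n]["pixels"][:,:,::-1].copy()
    im=cv2.resize(im,None,fx=4,fy=4,interpolation=2)
    def L(a,b,col): 
        u,v=[tuple(int(z) for z in proj(C[n],J(p,q))[0]*4+2) for q in(a,b)]; cv2.line(im,u,v,col,1)
    def box(x0,x1,w,z0,z1,col):
        for z in(z0,z1):
            c=[[x0,-w,z],[x1,-w,z],[x1,w,z],[x0,w,z]]
            for i in range(4): L(c[i],c[(i+1)%4],col)
    box(-.125,.125,.062,0,.018,(0,0,255)); box(-.12,-.028,.042,.048,.048,(255,0,0)); box(p[3]-.028,p[3]+.028,.041,.048,.048,(0,255,0))
    k=p[3]+p[4]; L([k,-.011,.066],[k,.011,.066],(255,0,255))
    c=proj(C[n],J(p,[0,0,.05]))[0]*4
    x,y=int(c[0]),int(c[1]); im=im[y-300:y+300,x-270:x+270]; cv2.imwrite(f"pics/o_{n}.png",im)
cv2.imwrite("pics/o.png",cv2.resize(cv2.hconcat([cv2.imread("pics/o_top.png"),cv2.imread("pics/o_side.png")]),(800,444)))
E
```

```text
[ 0.4849  0.0034  1.406   0.0696 -0.0064  1.2134  0.008   0.0017]
side jig [ 2.3 -1.5]
side fence_face [-0.2 -2.3]
side lever_pivot [-2.3 -1.3]
side jaw [ 2.7 -0.2]
side jaw_end [-17.8 -29. ]
side keeper [-0.2  0.9]
side bar_centre [-4.6 -0.6]
side offcut [ 0.8 -1.4]
top jig [ 5.2 -1. ]
top fence_face [-0.8 -1.1]
top lever_pivot [0.5 1.8]
top jaw [-1.2  2.5]
top jaw_end [0.8 3.7]
top offcut [-22.7   5.6]
side jig [1.1 2. ]
side fence_face [-0.5 -3.1]
```

View pics/o.png

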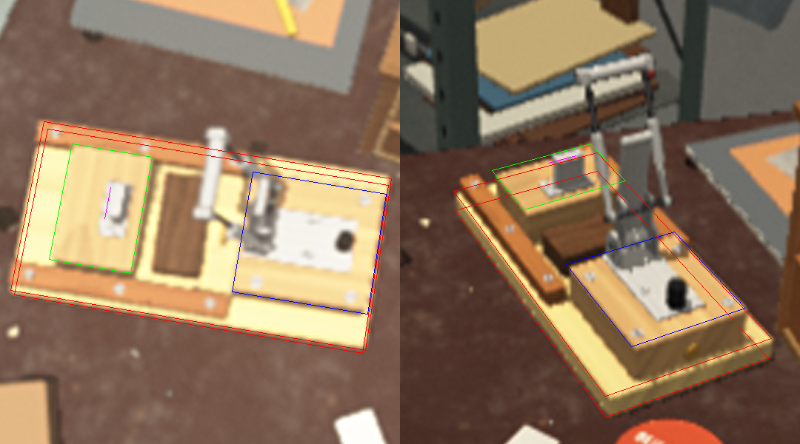

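The overlay fits the board and blocks to about 2 mm. In the top crop the jaw's outer edge is at x≈50–72 and the keeper is at about (107,205). Next I'll move above the jaw end with the fingers closing.

Request:
{"api": "jog_arm", "payload": {
  "increments": [
    [[-0.127, -0.0866, 0, 0, 0, 0, 255], [-0.127, -0.0866, 0, 0, 0, 0, 255], [-0.127, -0.0866, 0, 0, 0, 0, 255], [-0.127, -0.0866, 0, 0, 0, 0, 255], [-0.127, -0.0866, 0, 0, 0, 0, 255], [-0.127, -0.0866, 0, 0, 0, 0, 255], [-0.127, -0.0866, 0, 0, 0, 0, 255], [-0.127, -0.0866, 0, 0, 0, 0, 255], [-0.127, -0.0866, 0, 0, 0, 0, 255], [-0.127, -0.0866, 0, 0, 0, 0, 255], [-0.127, -0.0866, 0, 0, 0, 0, 255], [-0.127, -0.0866, 0, 0, 0, 0, 255], [-0.127, -0.0866, 0, 0, 0, 0, 255], [-0.127, -0.0866, 0, 0, 0, 0, 255], [0, 0, 0, 0, 0, 0.0456, 255], [0, 0, 0, 0, 0, 0.0456, 255], [0, 0, 0, 0, 0, 0.0456, 255], [0, 0, 0, 0, 0, 0.0456, 255], [0, 0, 0, 0, 0, 0.0456, 255], [0, 0, 0, 0, 0, 0.0456, 255]]
  ]
}}

```text
clock: 5.9
tcp_pos: [0.5055, 0.1265, 0.2313]
orientation: [0.0, 0.552, 0.834, 0.0]
wrist_force: [-0.5, -0.1, 0.8]
finger_gap: 0.0001
grip_force: 0.0
```

Request:
{"api": "jog_arm", "payload": {
  "increments": [
    [[0, 0, 0.1, 0, 0, 0.0456, 255], [0, 0, 0.1, 0, 0, 0.0456, 255], [0, 0, 0.1, 0, 0, 0.0456, 255], [0, 0, 0.1, 0, 0, 0.0456, 255], [0, 0, 0, 0, 0, 0, 255]]
  ]
}}

```text
clock: 6.4
tcp_pos: [0.5029, 0.1262, 0.1282]
orientation: [-0.002, 0.763, 0.646, -0.003]
wrist_force: [0.1, -0.6, -0.4]
finger_gap: 0.0
grip_force: 0.0
```

```bash
python3 - <<'E'
from h import *
s=env.get_state(); print(s["clock"],s["tcp_pos"],s["wrist_force"],s["finger_gap"])
m=R.from_quat(np.array(s["orientation"])[[1,2,3,0]]).as_matrix();print(m.round(3))
print(s["joint_pos"])
p=[.4849,.0034,1.406];d=np.array(s["tcp_pos"])[:2]-p[:2];c,q=np.cos(p[2]),np.sin(p[2]);print("jig",c*d[0]+q*d[1],-q*d[0]+c*d[1])
c=cam("top");im=cv2.resize(c["pixels"][140:290,210:410,::-1],None,fx=4,fy=4,interpolation=2);cv2.imwrite("pics/a.png",im)
print(proj(c,s["tcp_pos"]))
E
```

```text
6.4 [0.50288453 0.12624042 0.12818463] [ 0.11972087 -0.5756234  -0.44404052] 1.094862652629289e-05
[[ 0.165  0.986 -0.006]
 [ 0.986 -0.165 -0.001]
 [-0.002 -0.006 -1.   ]]
[ 9.09971938e-02  2.65427964e-01 -2.79359009e-01  1.03230144e+00
  6.71435085e-05  1.82785909e+00]
jig 0.12412653549879629 0.0024112711821599325
[[246.28518446 189.17360557]]
```

View pics/a.png

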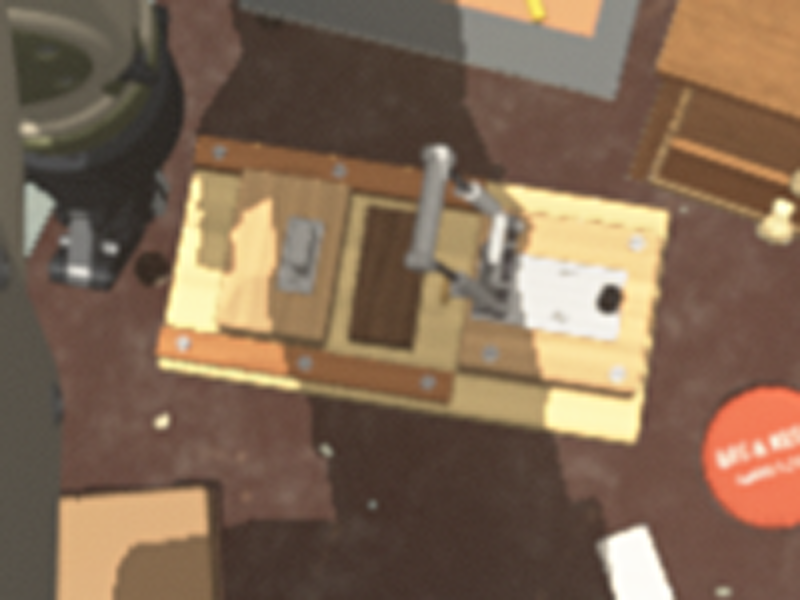

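The closed fingers are just outside the jaw end and lined up with the jig. The jaw's outer edge is at about (240,250) in the crop, and the fingertips are at about (140,230). I'll lower and then push gently.

Request:
{"api": "jog_arm", "payload": {
  "increments": [
    [[0, 0.01, 0.1, 0, 0, 0, 255], [0, 0, 0.1, 0, 0, 0, 255], [0, 0, 0.1, 0, 0, 0, 255], [0, 0, 0.1, 0, 0, 0, 255], [0, 0, 0, 0, 0, 0, 255], [-0.012, 0, 0, 0, 0, 0, 255], [-0.012, 0, 0, 0, 0, 0, 255], [-0.008, 0, 0, 0, 0, 0, 255], [-0.008, 0, 0, 0, 0, 0, 255], [-0.008, 0, 0, 0, 0, 0, 255], [-0.008, 0, 0, 0, 0, 0, 255], [-0.008, 0, 0, 0, 0, 0, 255], [-0.008, 0, 0, 0, 0, 0, 255]]
  ]
}}

```text
clock: 7.75
tcp_pos: [0.505, 0.1084, 0.0313]
orientation: [-0.0, 0.763, 0.646, 0.0]
wrist_force: [0.1, 4.3, 0.5]
finger_gap: -0.0002
grip_force: 1.9
```

Request:
{"api": "jog_arm", "payload": {
  "increments": [
    [[-0.008, 0, 0, 0, 0, 0, 255], [-0.008, 0, 0, 0, 0, 0, 255], [-0.008, 0, 0, 0, 0, 0, 255]]
  ]
}}

```text
clock: 8.05
tcp_pos: [0.5041, 0.1027, 0.0313]
orientation: [-0.0, 0.763, 0.646, 0.0]
wrist_force: [-0.8, 3.0, -0.6]
finger_gap: 0.0002
grip_force: 1.8
```

Request:
{"api": "jog_arm", "payload": {
  "increments": [
    [[-0.008, 0, 0, 0, 0, 0, 255], [-0.008, 0, 0, 0, 0, 0, 255], [-0.008, 0, 0, 0, 0, 0, 255]]
  ]
}}

```text
clock: 8.35
tcp_pos: [0.5031, 0.0965, 0.0313]
orientation: [-0.0, 0.763, 0.646, 0.0]
wrist_force: [0.9, 4.1, -0.5]
finger_gap: 0.0
grip_force: 2.0
```

Request:
{"api": "jog_arm", "payload": {
  "increments": [
    [[-0.006, 0, 0, 0, 0, 0, 255], [-0.006, 0, 0, 0, 0, 0, 255]]
  ]
}}

```text
clock: 8.55
tcp_pos: [0.5026, 0.0935, 0.0313]
orientation: [-0.0, 0.763, 0.646, 0.0]
wrist_force: [0.6, 4.0, -1.0]
finger_gap: 0.0
grip_force: 1.9
```

Request:
{"api": "jog_arm", "payload": {
  "increments": [
    [[-0.006, 0, 0, 0, 0, 0, 255], [-0.006, 0, 0, 0, 0, 0, 255]]
  ]
}}

```text
clock: 8.75
tcp_pos: [0.5021, 0.0905, 0.0313]
orientation: [0.0, 0.763, 0.646, 0.0]
wrist_force: [1.4, 3.4, -1.1]
finger_gap: 0.0001
grip_force: 1.9
```

Request:
{"api": "jog_arm", "payload": {
  "increments": [
    [[-0.004, 0, 0, 0, 0, 0, 255], [-0.004, 0, 0, 0, 0, 0, 255]]
  ]
}}

```text
clock: 8.95
tcp_pos: [0.5019, 0.089, 0.0313]
orientation: [-0.0, 0.763, 0.646, 0.001]
wrist_force: [1.6, 8.2, -0.2]
finger_gap: 0.0002
grip_force: 3.8
```

Request:
{"api": "jog_arm", "payload": {
  "increments": [
    [[-0.002, 0, 0, 0, 0, 0, 255]]
  ]
}}

```text
clock: 9.05
tcp_pos: [0.5019, 0.089, 0.0314]
orientation: [-0.001, 0.763, 0.646, 0.001]
wrist_force: [1.3, 9.0, -0.9]
finger_gap: 0.0003
grip_force: 4.2
```

Request:
{"api": "jog_arm", "payload": {
  "increments": [
    [[-0.002, 0, 0, 0, 0, 0, 255], [-0.002, 0, 0, 0, 0, 0, 255]]
  ]
}}

```text
clock: 9.25
tcp_pos: [0.5019, 0.089, 0.0314]
orientation: [-0.001, 0.763, 0.647, 0.002]
wrist_force: [1.5, 11.7, -1.5]
finger_gap: 0.0
grip_force: 5.9
```

Request:
{"api": "jog_arm", "payload": {
  "increments": [
    [[-0.003, 0, 0, 0, 0, 0, 255], [-0.003, 0, 0, 0, 0, 0, 255]]
  ]
}}

```text
clock: 9.45
tcp_pos: [0.5019, 0.0889, 0.0314]
orientation: [-0.002, 0.762, 0.647, 0.003]
wrist_force: [3.5, 17.0, -2.4]
finger_gap: -0.0002
grip_force: 8.8
```

Request:
{"api": "jog_arm", "payload": {
  "increments": [
    [[0.03, 0, 0, 0, 0, 0, 255], [0.03, 0, -0.1, 0, 0, 0, 255], [0.02, 0, -0.2, 0, 0, 0, 255], [0, 0, -0.2, 0, 0, 0, 180], [0, 0, -0.2, 0, 0, 0, 100], [0, 0, -0.1, 0, 0, 0, 0]]
  ]
}}

```text
clock: 10.05
tcp_pos: [0.5057, 0.1046, 0.2357]
orientation: [0.003, 0.763, 0.646, 0.001]
wrist_force: [0.4, 0.2, 0.3]
finger_gap: 0.0431
grip_force: 0.0
```

```bash
python3 - <<'E'
from h import *
s=env.get_state(); print(s["clock"],s["tcp_pos"],s["wrist_force"],s["finger_gap"])
C={n:cam(n) for n in("side","top")}
for t in["keeper","bar_centre","lever_pivot","jaw","offcut","lever_pad"]:
    o=[]
    for n in C:
        b=spotter.landmark_of(t,n);print(t,n,[(np.round(q["uv"],1),round(q["conf"],2)) for q in b[:2]])
        if b:o.append((C[n],b[0]["uv"]))
    if len(o)==2:print(tri(o))
a=C["side"]["pixels"][160:300,260:400,::-1];b=C["top"]["pixels"][150:290,240:380,::-1]
cv2.imwrite("pics/b.png",cv2.resize(cv2.hconcat([b,a]),(800,400),interpolation=2))
E
```

```text
10.05 [0.50566921 0.10457666 0.23573853] [0.3753026  0.24320159 0.26885024] 0.04305848680319262
keeper side [(array([320.2, 222. ]), 0.63)]
keeper top [(array([291.1, 203.3]), 0.82)]
(array([0.49578302, 0.04719577, 0.05582717]), np.float64(1.1848669227095456))
bar_centre side [(array([329.8, 184.5]), 0.66)]
bar_centre top [(array([316.7, 194.6]), 0.7)]
(array([ 0.48108257, -0.00395111,  0.17646226]), np.float64(0.4841668079966439))
lever_pivot side [(array([337.2, 240.7]), 0.73)]
lever_pivot top [(array([334.3, 206.4]), 0.69)]
(array([ 0.48334937, -0.03605208,  0.06367119]), np.float64(1.4982903653236121))
jaw side [(array([318.8, 233.4]), 0.84)]
jaw top []
offcut side [(array([324.5, 249.7]), 0.49), (array([333.9, 185.5]), 0.38)]
offcut top [(array([314.6, 215.5]), 0.86), (array([292.8, 202.3]), 0.54)]
(array([0.47702081, 0.00165892, 0.01882307]), np.float64(0.05553317055557727))
lever_pad side []
lever_pad top [(array([333.6, 202.7]), 0.8)]
```

View pics/b.png

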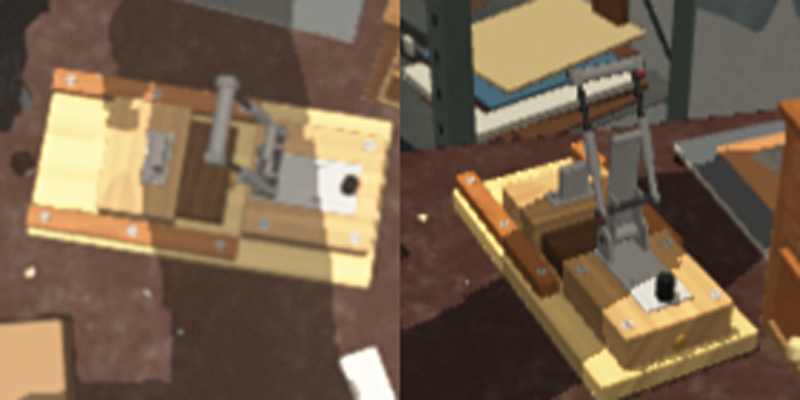

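The jaw face now bears on the offcut with no gap visible (top crop around (185,165)). The loop is still propped, with the bar at about (222,120). The force rose to 17 N without any movement, so the offcut is nipped. Next I'll go over the bar.

Request:
{"api": "jog_arm", "payload": {
  "increments": [
    [[-0.09, -0.003, 0, 0, 0, 0, 0], [-0.09, -0.003, 0, 0, 0, 0, 0], [-0.09, -0.003, 0, 0, 0, 0, 0], [-0.09, -0.003, 0, 0, 0, 0, 0], [-0.09, -0.004, 0, 0, 0, 0, 0], [0, 0, 0, 0, 0, 0, 0], [0, 0, 0.06, 0, 0, 0, 0], [0, 0, 0.06, 0, 0, 0, 0], [0, 0, 0, 0, 0, 0, 0]]
  ]
}}

```text
clock: 11.65
tcp_pos: [0.4809, -0.0042, 0.1993]
orientation: [-0.001, 0.763, 0.646, -0.001]
wrist_force: [0.9, 0.0, -0.2]
finger_gap: 0.0851
grip_force: 0.0
```

```bash
python3 - <<'E'
from h import *
s=env.get_state(); print(s["clock"],s["tcp_pos"],s["wrist_force"],s["finger_gap"])
c=cam("side");b=best("bar_centre","side");print(b)
for P in([.4834,-.0055,.179],s["tcp_pos"]):print(proj(c,P))
cv2.imwrite("pics/d.png",cv2.resize(c["pixels"][110:260,250:400,::-1],(600,600),interpolation=2))
E
```

```text
11.65 [ 0.4808575  -0.00421385  0.19929684] [ 0.94212101  0.03636414 -0.23082852] 0.08512891388720306
{'uv': [333.4, 183.4], 'conf': 0.8}
[[330.82417669 183.41409429]]
[[329.58077885 173.9577923 ]]
```

View pics/d.png

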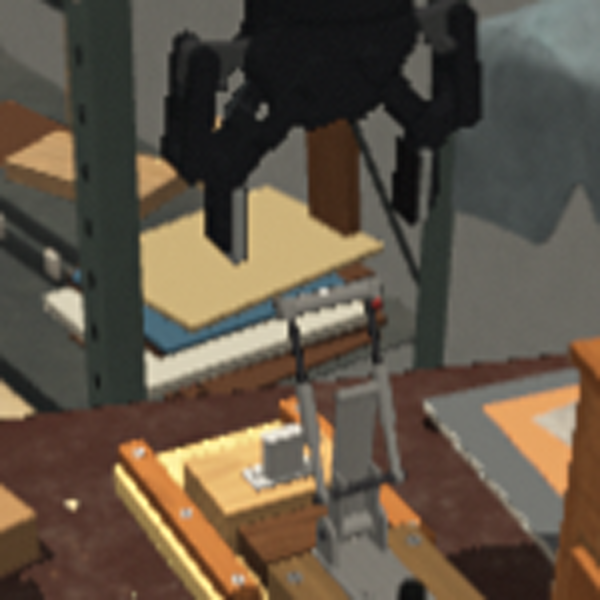

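The open fingers straddle the bar from above, with tips at about (240,262) and (405,222) and bar ends at about (283,300) and (378,298). They sit about 2 mm to one side, so I'll correct that, lower and close softly.

Request:
{"api": "jog_arm", "payload": {
  "increments": [
    [[0, 0.008, 0.05, 0, 0, 0, 0], [0, 0, 0.05, 0, 0, 0, 0], [0, 0, 0.05, 0, 0, 0, 0], [0, 0, 0, 0, 0, 0, 0]]
  ]
}}

```text
clock: 12.15
tcp_pos: [0.4831, -0.0049, 0.1619]
orientation: [-0.001, 0.763, 0.646, -0.001]
wrist_force: [-0.1, -0.1, -0.6]
finger_gap: 0.0853
grip_force: 0.0
```

Request:
{"api": "jog_arm", "payload": {
  "increments": [
    [[0, 0, 0, 0, 0, 0, 60], [0, 0, 0, 0, 0, 0, 80], [0, 0, 0, 0, 0, 0, 90], [0, 0, 0, 0, 0, 0, 110], [0, 0, 0, 0, 0, 0, 130], [0, 0, 0, 0, 0, 0, 140]]
  ],
  "force": 30
}}

```text
clock: 12.75
tcp_pos: [0.4847, -0.0052, 0.1642]
orientation: [0.0, 0.763, 0.646, 0.001]
wrist_force: [0.8, 1.4, 3.9]
finger_gap: 0.0528
grip_force: 31.8
```

```bash
python3 - <<'E'
from h import *
s=env.get_state(); print(s["clock"],s["tcp_pos"],s["wrist_force"],s["finger_gap"])
C={n:cam(n) for n in("side","top")}
for n in C: print(best("bar_centre",n), proj(C[n],np.array(s["tcp_pos"])+[0,0,.017]))
cv2.imwrite("pics/e.png",cv2.resize(C["side"]["pixels"][110:260,250:400,::-1],(600,600),interpolation=2))
E
```

```text
12.75 [ 0.48469708 -0.00519775  0.16421927] [0.84418945 1.36398418 3.91680381] 0.052839224960881906
{'uv': [331.1, 184.7], 'conf': 0.63} [[331.30252666 182.12131539]]
None [[317.65558135 191.44840874]]
```

View pics/e.png

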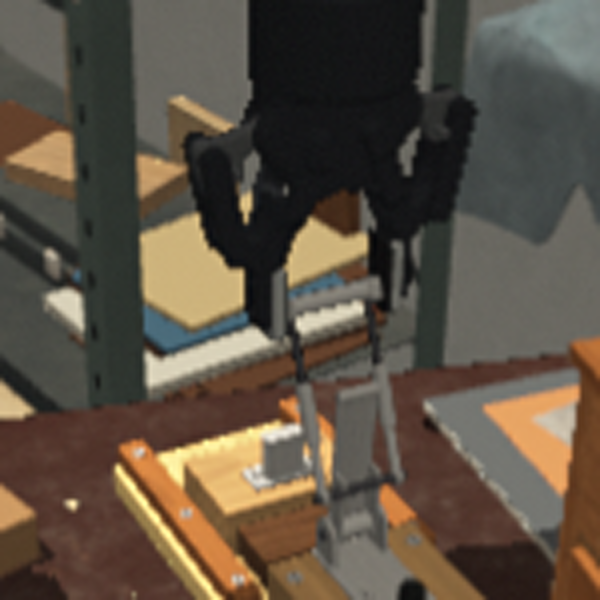

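The pads hold the bar ends (gap 53 mm), with the bar at about (333,292) in the crop between them. I'll swing it down along its arc about the pin.

Request:
{"api": "jog_arm", "payload": {
  "increments": [
    [[0.033, 0, 0.0136, 0, 0, 0, 140], [0.032, 0, 0.0168, 0, 0, 0, 140], [0.03, 0, 0.0196, 0, 0, 0, 140], [0.028, 0, 0.022, 0, 0, 0, 140], [0, 0, 0, 0, 0, 0, 140]]
  ]
}}

```text
clock: 13.45
tcp_pos: [0.4892, 0.0262, 0.1446]
orientation: [-0.0, 0.763, 0.647, 0.0]
wrist_force: [2.8, -0.1, 1.5]
finger_gap: 0.053
grip_force: 31.7
```

Request:
{"api": "jog_arm", "payload": {
  "increments": [
    [[0.026, 0, 0.025, 0, 0, 0, 140], [0.023, 0, 0.027, 0, 0, 0, 140], [0.02, 0, 0.029, 0, 0, 0, 140], [0.017, 0, 0.031, 0, 0, 0, 140], [0, 0, 0, 0, 0, 0, 140]]
  ]
}}

```text
clock: 13.95
tcp_pos: [0.4925, 0.0469, 0.1164]
orientation: [-0.0, 0.763, 0.647, -0.0]
wrist_force: [3.1, -0.5, 1.2]
finger_gap: 0.0532
grip_force: 31.8
```

Request:
{"api": "jog_arm", "payload": {
  "increments": [
    [[0.014, 0, 0.033, 0, 0, 0, 140], [0.011, 0, 0.034, 0, 0, 0, 140], [0.008, 0, 0.035, 0, 0, 0, 140], [0, 0, 0, 0, 0, 0, 140]]
  ]
}}

```text
clock: 14.35
tcp_pos: [0.4938, 0.0546, 0.0908]
orientation: [-0.0, 0.763, 0.646, -0.0]
wrist_force: [2.0, -0.0, 1.1]
finger_gap: 0.053
grip_force: 31.9
```

```bash
cat >> h.py <<'E'
def st():
    s=env.get_state(); p=[.4849,.0034,1.406];d=np.array(s["tcp_pos"])[:2]-p[:2];c,q=np.cos(p[2]),np.sin(p[2])
    print(s["clock"],"jig",np.round([c*d[0]+q*d[1],-q*d[0]+c*d[1],s["tcp_pos"][2]],4),np.round(s["wrist_force"],1),s["finger_gap"]); return s
E
python3 - <<'E'
from h import *
s=st()
C={n:cam(n) for n in("side","top")}
for t in("keeper","bar_centre"):
  for n in C: print(t,n,[(q["uv"],q["conf"]) for q in spotter.landmark_of(t,n)[:2]])
for n in C: print(proj(C[n],np.array(s["tcp_pos"])+[0,0,.0175]),proj(C[n],J([.4849,.0034,1.406],[.045,0,.066])))
cv2.imwrite("pics/f.png",cv2.resize(C["side"]["pixels"][170:270,260:400,::-1],(784,560),interpolation=2))
E
```

```text
14.35 jig [ 0.052  -0.0004  0.0908] [ 2.  -0.   1.1] 0.052991938392667165
keeper side [([316.6, 219.4], 0.75)]
keeper top [([293.6, 201.5], 0.47)]
bar_centre side [([314.9, 202.3], 0.5)]
bar_centre top []
[[316.37776499 200.11148712]] [[317.56182106 218.70613028]]
[[285.9427179  196.73582921]] [[290.99857818 202.83072977]]
```

View pics/f.png

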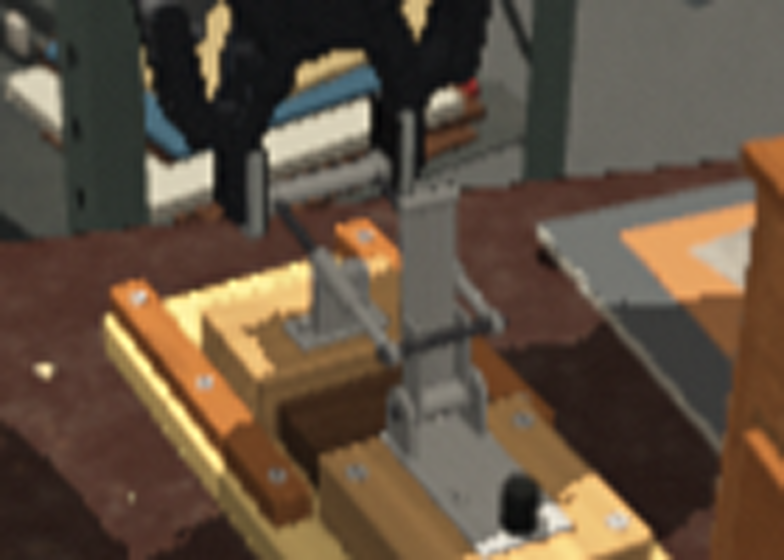

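The bar is over the keeper's outer side, at about (325,180) in the crop. The keeper is at about (340,290) between the legs. Lowering further, slightly outward.

Request:
{"api": "jog_arm", "payload": {
  "increments": [
    [[0.004, 0, 0.032, 0, 0, 0, 140], [0.003, 0, 0.032, 0, 0, 0, 140], [0.003, 0, 0.032, 0, 0, 0, 140], [0, 0, 0, 0, 0, 0, 140]]
  ]
}}

```text
clock: 15.05
tcp_pos: [0.4941, 0.0569, 0.0667]
orientation: [-0.0, 0.763, 0.646, -0.0]
wrist_force: [2.1, -0.9, -0.2]
finger_gap: 0.053
grip_force: 31.8
```

Request:
{"api": "jog_arm", "payload": {
  "increments": [
    [[0, 0, 0.016, 0, 0, 0, 140], [0, 0, 0.016, 0, 0, 0, 140], [0, 0, 0, 0, 0, 0, 140]]
  ]
}}

```text
clock: 15.35
tcp_pos: [0.4942, 0.0567, 0.0596]
orientation: [0.0, 0.763, 0.646, -0.0]
wrist_force: [1.4, -0.9, 0.7]
finger_gap: 0.0534
grip_force: 32.0
```

Request:
{"api": "jog_arm", "payload": {
  "increments": [
    [[0, 0, 0.016, 0, 0, 0, 140], [0, 0, 0.012, 0, 0, 0, 140], [0, 0, 0, 0, 0, 0, 140]]
  ]
}}

```text
clock: 15.65
tcp_pos: [0.4943, 0.0563, 0.0528]
orientation: [0.0, 0.763, 0.646, -0.0]
wrist_force: [1.2, -4.9, 2.0]
finger_gap: 0.053
grip_force: 32.2
```

```bash
python3 - <<'E'
from h import *
s=st()
C={n:cam(n) for n in("side","top")}
for t in("keeper","bar_centre"):
  for n in C: print(t,n,[(q["uv"],q["conf"]) for q in spotter.landmark_of(t,n)[:2]])
for n in C: print(proj(C[n],np.array(s["tcp_pos"])+[0,0,.0175]))
cv2.imwrite("pics/g.png",cv2.resize(C["side"]["pixels"][190:260,270:370,::-1],(800,560),interpolation=2))
E
```

```text
15.65 jig [ 0.0537 -0.0006  0.0528] [ 1.2 -4.9  2. ] 0.05295175688345811
keeper side [([317.5, 217.7], 0.7)]
keeper top [([290.4, 203.5], 0.45)]
bar_centre side [([317.6, 214.9], 0.42)]
bar_centre top []
[[315.98867873 214.91909675]]
[[286.54418495 201.31220359]]
```

View pics/g.png

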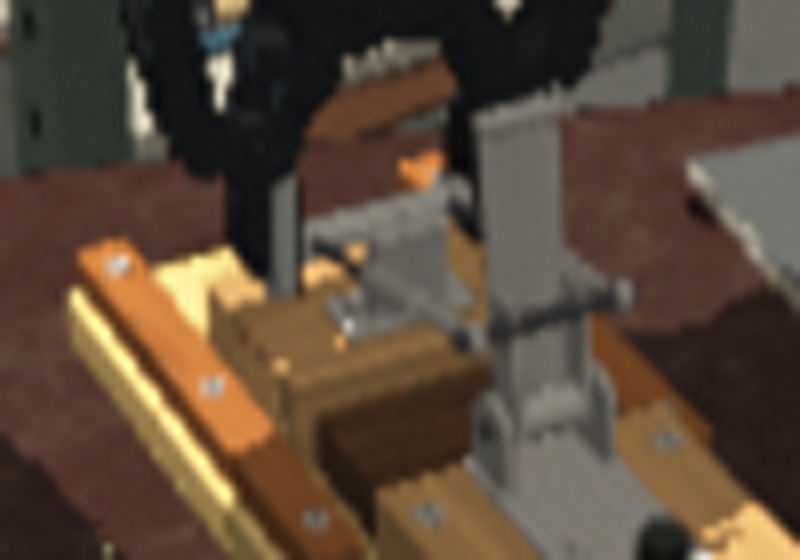

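The bar is now level with the keeper's top and just outside it, with about 5 N of spring pull. It goes down a little more, then back in under the lip.

Request:
{"api": "jog_arm", "payload": {
  "increments": [
    [[0, 0, 0.01, 0, 0, 0, 140], [0, 0, 0.008, 0, 0, 0, 140], [0, 0, 0, 0, 0, 0, 140]]
  ]
}}

```text
clock: 16.25
tcp_pos: [0.4943, 0.0562, 0.0484]
orientation: [0.001, 0.763, 0.646, -0.001]
wrist_force: [0.5, -7.0, 3.4]
finger_gap: 0.0529
grip_force: 32.3
```

Request:
{"api": "jog_arm", "payload": {
  "increments": [
    [[-0.006, 0, 0, 0, 0, 0, 140], [-0.006, 0, 0, 0, 0, 0, 140], [0, 0, 0, 0, 0, 0, 140]]
  ]
}}

```text
clock: 16.55
tcp_pos: [0.494, 0.0543, 0.0485]
orientation: [-0.0, 0.763, 0.646, 0.001]
wrist_force: [0.8, -2.1, 2.2]
finger_gap: 0.053
grip_force: 32.2
```

Request:
{"api": "jog_arm", "payload": {
  "increments": [
    [[-0.006, 0, 0, 0, 0, 0, 140], [0, 0, 0, 0, 0, 0, 140]]
  ]
}}

```text
clock: 16.75
tcp_pos: [0.4938, 0.0532, 0.0485]
orientation: [-0.001, 0.763, 0.646, 0.001]
wrist_force: [1.6, 2.7, 1.3]
finger_gap: 0.0533
grip_force: 32.2
```

Request:
{"api": "jog_arm", "payload": {
  "increments": [
    [[-0.006, 0, 0, 0, 0, 0, 140], [0, 0, 0, 0, 0, 0, 140]]
  ]
}}

```text
clock: 16.95
tcp_pos: [0.4935, 0.0513, 0.0485]
orientation: [-0.0, 0.763, 0.646, 0.0]
wrist_force: [1.9, 2.7, 2.5]
finger_gap: 0.0527
grip_force: 32.2
```

```bash
python3 - <<'E'
from h import *
s=st()
C={n:cam(n) for n in("side","top")}
for n in C: print(proj(C[n],np.array(s["tcp_pos"])+[0,0,.0175]))
a=cv2.resize(C["side"]["pixels"][200:245,290:350,::-1],(800,600),interpolation=2)
cv2.imwrite("pics/i.png",a)
E
```

```text
16.95 jig [ 0.0487 -0.0006  0.0485] [1.9 2.7 2.5] 0.05267088595560617
[[317.05783079 217.74730377]]
[[289.22457549 202.2114011 ]]
```

View pics/i.png

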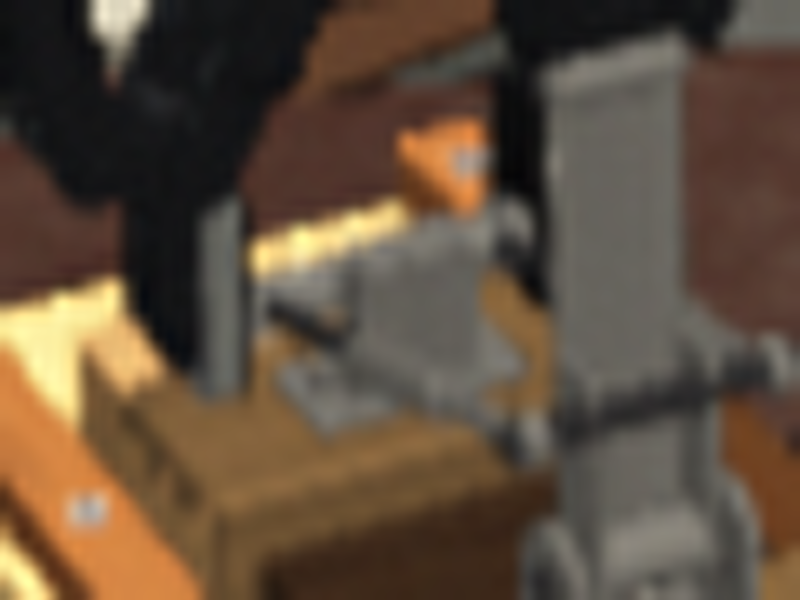

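The bar is behind the keeper and below its top edge, with its ends at about (265,300) and (515,220). There is no firm contact yet, so I'll go in a little more until I feel the keeper.

Request:
{"api": "jog_arm", "payload": {
  "increments": [
    [[-0.006, 0, 0, 0, 0, 0, 140], [0, 0, 0, 0, 0, 0, 140]]
  ]
}}

```text
clock: 17.25
tcp_pos: [0.4932, 0.0493, 0.0485]
orientation: [0.0, 0.763, 0.646, -0.0]
wrist_force: [2.1, 1.4, 1.0]
finger_gap: 0.0533
grip_force: 32.1
```

Request:
{"api": "jog_arm", "payload": {
  "increments": [
    [[-0.004, 0, 0, 0, 0, 0, 140], [0, 0, 0, 0, 0, 0, 140]]
  ]
}}

```text
clock: 17.45
tcp_pos: [0.493, 0.0483, 0.0486]
orientation: [0.0, 0.763, 0.646, 0.0]
wrist_force: [1.5, 2.0, 1.8]
finger_gap: 0.0529
grip_force: 32.1
```

Request:
{"api": "jog_arm", "payload": {
  "increments": [
    [[-0.006, 0, 0, 0, 0, 0, 140], [0, 0, 0, 0, 0, 0, 140]]
  ]
}}

```text
clock: 17.65
tcp_pos: [0.4929, 0.048, 0.0486]
orientation: [-0.001, 0.763, 0.646, 0.001]
wrist_force: [2.6, 6.1, 1.1]
finger_gap: 0.0532
grip_force: 32.1
```

Request:
{"api": "jog_arm", "payload": {
  "increments": [
    [[-0.004, 0, 0, 0, 0, 0, 140], [0, 0, 0, 0, 0, 0, 140]]
  ]
}}

```text
clock: 17.85
tcp_pos: [0.4929, 0.0479, 0.0486]
orientation: [-0.001, 0.763, 0.647, 0.002]
wrist_force: [4.0, 9.3, 1.0]
finger_gap: 0.0531
grip_force: 32.1
```

Firm contact with the keeper now (9 N, no movement). I'll ease off, release the bar and look.

Request:
{"api": "jog_arm", "payload": {
  "increments": [
    [[0.006, 0, 0, 0, 0, 0, 140], [0, 0, 0, 0, 0, 0, 140], [0, 0, 0, 0, 0, 0, 90], [0, 0, 0, 0, 0, 0, 60], [0, 0, 0, 0, 0, 0, 60], [0, 0, 0, 0, 0, 0, 60]]
  ]
}}

```text
clock: 18.45
tcp_pos: [0.4921, 0.0472, 0.0482]
orientation: [-0.0, 0.763, 0.646, -0.001]
wrist_force: [-0.2, -0.8, 0.9]
finger_gap: 0.0651
grip_force: 0.0
```

```bash
python3 - <<'E'
from h import *
s=st()
C={n:cam(n) for n in("side","top")}
for t in("keeper","bar_centre","lever_pad"):
  for n in C: print(t,n,[(q["uv"],q["conf"]) for q in spotter.landmark_of(t,n)[:2]])
p=[.4849,.0034,1.406]
print("bar at z66/z54",[proj(C["side"],J(p,[.0455,0,z])).round(1) for z in(.066,.054)])
a=cv2.resize(C["side"]["pixels"][200:245,290:350,::-1],(800,600),interpolation=2)
cv2.imwrite("pics/k.png",a)
E
```

```text
18.45 jig [0.0444 0.0001 0.0482] [-0.2 -0.8  0.9] 0.06512852635700915
keeper side [([320.0, 221.5], 0.87)]
keeper top []
bar_centre side [([317.2, 220.9], 0.38)]
bar_centre top []
lever_pad side [([336.4, 214.0], 0.64)]
lever_pad top [([329.5, 204.7], 0.75)]
bar at z66/z54 [array([[317.5, 218.6]]), array([[317.4, 223.2]])]
```

View pics/k.png

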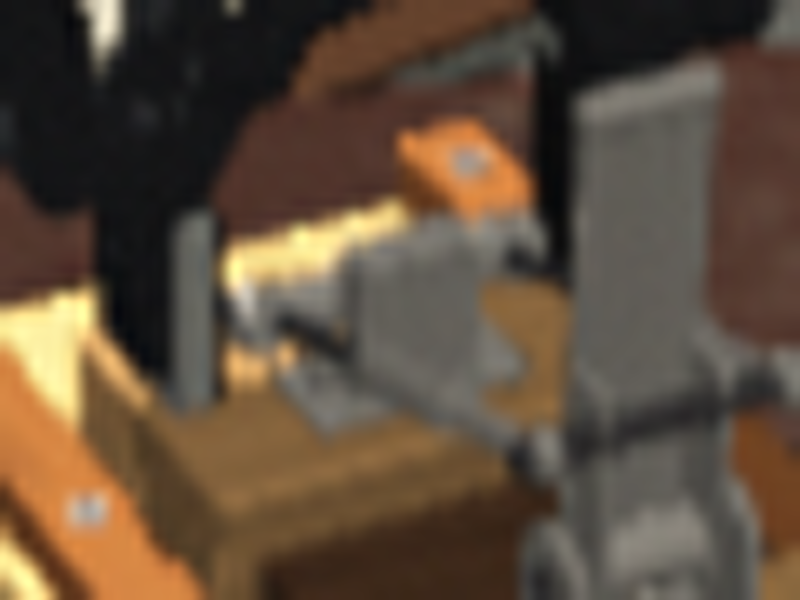

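The bar sits behind the keeper under its lip, with its ends at about (245,300) and (530,240). The legs run either side of the hook to the pin. Next I'll lift away, shut the fingers and come down in front of the lever.

Request:
{"api": "jog_arm", "payload": {
  "increments": [
    [[0, 0, -0.04, 0, 0, 0, 60], [0, 0, -0.12, 0, 0, 0, 60], [0, 0, -0.15, 0, 0, 0, 60], [0, 0, -0.15, 0, 0, 0, 60], [0, 0, -0.15, 0, 0, 0, 255], [-0.03, 0, 0, 0, 0, 0, 255], [-0.03, 0, 0, 0, 0, 0, 255], [-0.03, 0, 0, 0, 0, 0, 255], [0, 0, 0, 0, 0, 0, 255], [0, 0, 0, 0, 0, 0, 255], [0, 0, 0, 0, 0, 0, 255], [0, 0, 0, 0, 0, 0, 255]]
  ]
}}

```text
clock: 20.05
tcp_pos: [0.4889, 0.0255, 0.2006]
orientation: [-0.0, 0.763, 0.646, -0.0]
wrist_force: [0.1, -0.7, -0.1]
finger_gap: -0.0002
grip_force: 0.0
```

```bash
python3 - <<'E'
from h import *
s=st()
p=[.4849,.0034,1.406]
for k in range(2):
  C={n:cam(n) for n in("side","top")}
  o={}
  for t in("keeper","bar_centre","lever_pad","lever_pivot","jaw"):
    o[t]=[]
    for n in C:
      q=best(t,n)
      print(t,n,q and (q["uv"],q["conf"]))
      if q:o[t].append((C[n],q["uv"]))
    if len(o[t])==2: print("  ",tri(o[t]))
def pad(a): return J(p,[-.04-.066*np.cos(a)+.0075*np.sin(a),0,.066+.066*np.sin(a)+.0075*np.cos(a)])
for a in(1.75,1.6,1.45,1.3): print(a,[proj(C[n],pad(a)).round(1) for n in C])
for x,z in((.0455,.066),(.0455,.056),(.049,.066)): print(x,z,[proj(C[n],J(p,[x,0,z])).round(1) for n in C])
E
```

```text
20.05 jig [ 0.0224 -0.0003  0.2006] [ 0.1 -0.7 -0.1] -0.00015093939795483673
keeper side ([319.1, 217.9], 0.81)
keeper top None
bar_centre side ([316.7, 222.1], 0.53)
bar_centre top ([397.8, 257.3], 0.38)
   (array([ 0.36446781, -0.13184019,  0.20995176]), np.float64(3.0508079333434353))
lever_pad side ([336.5, 211.2], 0.95)
lever_pad top ([330.3, 201.5], 0.76)
   (array([ 0.48028558, -0.02833654,  0.12975192]), np.float64(0.33231408921574257))
lever_pivot side ([341.2, 239.5], 0.73)
lever_pivot top ([331.5, 205.6], 0.48)
   (array([ 0.48992587, -0.03304316,  0.06062316]), np.float64(0.9116746655474799))
jaw side ([315.0, 235.6], 0.89)
jaw top None
keeper side ([317.6, 217.4], 0.74)
keeper top None
bar_centre side ([318.8, 222.7], 0.66)
bar_centre top None
lever_pad side ([334.1, 211.8], 0.7)
lever_pad top ([334.2, 202.7], 0.76)
   (array([ 0.47424964, -0.03372984,  0.1344228 ]), np.float64(1.387837282144062))
lever_pivot side ([315.9, 219.4], 0.46)
lever_pivot top ([335.3, 205.6], 0.54)
   (array([ 0.45675218, -0.02808606,  0.12517771]), np.float64(10.296988274550586))
jaw side ([316.0, 236.8], 0.64)
jaw top None
1.75 [array([[333.1, 208.6]]), array([[324.3, 200.6]])]
1.6 [array([[335.5, 210.1]]), array([[329.6, 201.2]])]
1.45 [array([[338. , 212.4]]), array([[335., 202.]])]
1.3 [array([[340.6, 215.3]]), array([[340.4, 203. ]])]
0.0455 0.066 [array([[317.5, 218.6]]), array([[290.7, 202.8]])]
0.0455 0.056 [array([[317.4, 222.5]]), array([[291.1, 204. ]])]
0.049 0.066 [array([[316.7, 217.8]]), array([[289. , 202.5]])]
```

```bash
python3 - <<'E'
from h import *
c=cam("side")
now=cv2.resize(c["pixels"][200:245,290:350,::-1],(800,600),interpolation=2); cv2.imwrite("pics/now.png",now)
k=cv2.imread("pics/k.png")
for nm,(x0,y0,x1,y1) in dict(bosses=(232,285,275,345),boss_r=(490,215,550,265),legL=(280,310,350,350),legend=(400,380,540,470),keeper=(350,240,480,350),plate=(290,360,380,430),levertop=(580,60,720,160)).items():
    T=k[y0:y1,x0:x1]; m=60
    S=now[y0-m:y1+m,x0-m:x1+m]
    _,v,_,l=cv2.minMaxLoc(cv2.matchTemplate(S,T,cv2.TM_CCOEFF_NORMED)); print(nm,round(v,3),(l[0]-m)/13.33,(l[1]-m)/13.33)
E
```

```text
bosses 0.86 0.0 -0.15003750937734434
boss_r 0.844 -0.30007501875468867 -0.3750937734433608
legL 0.954 -0.07501875468867217 0.15003750937734434
legend 0.693 0.15003750937734434 -0.2250562640660165
keeper 0.796 -0.2250562640660165 0.30007501875468867
plate 0.737 4.50112528132033 2.250562640660165
levertop 0.859 0.0 -0.07501875468867217
```

The bar hasn't moved since the last view. I'll bring the fingertips down beside the lever pad and approach.

Request:
{"api": "jog_arm", "payload": {
  "increments": [
    [[-0.03, 0, 0.09, 0, 0, 0, 255], [-0.03, 0, 0.09, 0, 0, 0, 255], [-0.03, 0, 0.094, 0, 0, 0, 255], [0, 0, 0, 0, 0, 0, 255]]
  ]
}}

```text
clock: 21.7
tcp_pos: [0.4829, 0.003, 0.1298]
orientation: [-0.002, 0.763, 0.646, -0.002]
wrist_force: [0.1, 0.9, 1.0]
finger_gap: 0.0002
grip_force: 0.0
```

Request:
{"api": "jog_arm", "payload": {
  "increments": [
    [[-0.016, 0, 0, 0, 0, 0, 255], [-0.016, 0, 0, 0, 0, 0, 255], [-0.016, 0, 0, 0, 0, 0, 255], [0, 0, 0, 0, 0, 0, 255]]
  ]
}}

```text
clock: 22.1
tcp_pos: [0.4841, -0.0092, 0.1335]
orientation: [0.001, 0.763, 0.646, 0.001]
wrist_force: [0.7, 0.0, 0.6]
finger_gap: 0.0006
grip_force: 0.0
```

Request:
{"api": "jog_arm", "payload": {
  "increments": [
    [[-0.012, 0, 0, 0, 0, 0, 255], [-0.012, 0, 0, 0, 0, 0, 255], [0, 0, 0, 0, 0, 0, 255]]
  ]
}}

```text
clock: 22.4
tcp_pos: [0.4824, -0.0149, 0.1326]
orientation: [0.0, 0.763, 0.646, 0.0]
wrist_force: [-1.0, 0.2, 0.0]
finger_gap: -0.0
grip_force: 0.0
```

Request:
{"api": "jog_arm", "payload": {
  "increments": [
    [[-0.01, 0, 0, 0, 0, 0, 255], [-0.01, 0, 0, 0, 0, 0, 255], [0, 0, 0, 0, 0, 0, 255]]
  ]
}}

```text
clock: 22.7
tcp_pos: [0.4815, -0.0198, 0.1325]
orientation: [-0.0, 0.763, 0.646, 0.0]
wrist_force: [-0.4, -0.0, 0.8]
finger_gap: -0.0
grip_force: 0.0
```

Request:
{"api": "jog_arm", "payload": {
  "increments": [
    [[-0.01, 0, 0, 0, 0, 0, 255], [-0.01, 0, 0, 0, 0, 0, 255], [0, 0, 0, 0, 0, 0, 255]]
  ]
}}

```text
clock: 23.0
tcp_pos: [0.4808, -0.0245, 0.1326]
orientation: [-0.0, 0.763, 0.646, 0.0]
wrist_force: [0.1, 1.5, 1.4]
finger_gap: 0.0001
grip_force: 0.9
```

Contact with the lever. I'll push it over along its arc and watch the force.

Request:
{"api": "jog_arm", "payload": {
  "increments": [
    [[-0.011, 0, 0.001, 0, 0, 0, 255], [-0.011, 0, 0.001, 0, 0, 0, 255], [-0.011, 0, 0.001, 0, 0, 0, 255], [-0.011, 0, 0.001, 0, 0, 0, 255]]
  ]
}}

```text
clock: 23.4
tcp_pos: [0.4791, -0.0352, 0.1317]
orientation: [-0.0, 0.763, 0.646, 0.001]
wrist_force: [0.8, 4.4, 3.0]
finger_gap: 0.0001
grip_force: 2.9
```

Request:
{"api": "jog_arm", "payload": {
  "increments": [
    [[-0.01, 0, 0.002, 0, 0, 0, 255], [-0.01, 0, 0.002, 0, 0, 0, 255], [-0.01, 0, 0.003, 0, 0, 0, 255], [-0.009, 0, 0.003, 0, 0, 0, 255]]
  ]
}}

```text
clock: 23.8
tcp_pos: [0.4777, -0.0449, 0.1294]
orientation: [0.0, 0.763, 0.646, 0.001]
wrist_force: [0.6, 5.7, 6.3]
finger_gap: -0.0004
grip_force: 3.9
```

Request:
{"api": "jog_arm", "payload": {
  "increments": [
    [[-0.009, 0, 0.0035, 0, 0, 0, 255], [-0.009, 0, 0.0035, 0, 0, 0, 255], [-0.009, 0, 0.004, 0, 0, 0, 255], [-0.009, 0, 0.004, 0, 0, 0, 255]]
  ]
}}

```text
clock: 24.2
tcp_pos: [0.4763, -0.0538, 0.1259]
orientation: [0.0, 0.763, 0.646, 0.001]
wrist_force: [0.6, 5.4, 7.6]
finger_gap: -0.0002
grip_force: 4.4
```

Request:
{"api": "jog_arm", "payload": {
  "increments": [
    [[-0.009, 0, 0.005, 0, 0, 0, 255], [-0.009, 0, 0.005, 0, 0, 0, 255], [-0.008, 0, 0.005, 0, 0, 0, 255], [-0.008, 0, 0.005, 0, 0, 0, 255]]
  ]
}}

```text
clock: 24.6
tcp_pos: [0.4749, -0.0625, 0.1211]
orientation: [0.0, 0.763, 0.646, 0.0]
wrist_force: [-0.6, 4.9, 9.1]
finger_gap: -0.0002
grip_force: 4.5
```

Request:
{"api": "jog_arm", "payload": {
  "increments": [
    [[-0.008, 0, 0.006, 0, 0, 0, 255], [-0.008, 0, 0.006, 0, 0, 0, 255], [-0.008, 0, 0.0065, 0, 0, 0, 255], [-0.007, 0, 0.0065, 0, 0, 0, 255]]
  ]
}}

```text
clock: 25.0
tcp_pos: [0.4736, -0.0705, 0.1148]
orientation: [0.001, 0.763, 0.646, 0.0]
wrist_force: [-0.6, 2.6, 8.7]
finger_gap: 0.0001
grip_force: 4.3
```

Request:
{"api": "jog_arm", "payload": {
  "increments": [
    [[-0.007, 0, 0.007, 0, 0, 0, 255], [-0.007, 0, 0.007, 0, 0, 0, 255], [-0.0065, 0, 0.0075, 0, 0, 0, 255], [-0.0065, 0, 0.0075, 0, 0, 0, 255]]
  ]
}}

```text
clock: 25.4
tcp_pos: [0.4725, -0.0774, 0.1074]
orientation: [0.001, 0.763, 0.646, -0.0]
wrist_force: [-0.7, 2.2, 7.8]
finger_gap: 0.0001
grip_force: 3.6
```

Request:
{"api": "jog_arm", "payload": {
  "increments": [
    [[-0.006, 0, 0.0085, 0, 0, 0, 255], [-0.006, 0, 0.0085, 0, 0, 0, 255], [-0.005, 0, 0.0085, 0, 0, 0, 255], [-0.005, 0, 0.0085, 0, 0, 0, 255]]
  ]
}}

```text
clock: 25.8
tcp_pos: [0.4716, -0.0834, 0.0988]
orientation: [0.001, 0.763, 0.646, -0.001]
wrist_force: [0.2, 0.5, 5.6]
finger_gap: 0.0003
grip_force: 2.6
```

Request:
{"api": "jog_arm", "payload": {
  "increments": [
    [[-0.005, 0, 0.009, 0, 0, 0, 255], [-0.004, 0, 0.009, 0, 0, 0, 255], [-0.004, 0, 0.009, 0, 0, 0, 255], [-0.004, 0, 0.009, 0, 0, 0, 255]]
  ]
}}

```text
clock: 26.2
tcp_pos: [0.4708, -0.087, 0.0893]
orientation: [0.001, 0.763, 0.646, -0.0]
wrist_force: [0.2, -0.9, 3.5]
finger_gap: -0.0001
grip_force: 1.4
```

Request:
{"api": "jog_arm", "payload": {
  "increments": [
    [[-0.003, 0, 0.009, 0, 0, 0, 255], [-0.003, 0, 0.009, 0, 0, 0, 255], [-0.003, 0, 0.009, 0, 0, 0, 255]]
  ]
}}

```text
clock: 26.5
tcp_pos: [0.4697, -0.0881, 0.0819]
orientation: [-0.001, 0.763, 0.646, -0.0]
wrist_force: [0.7, 0.3, 1.0]
finger_gap: -0.0003
grip_force: 0.3
```

Request:
{"api": "jog_arm", "payload": {
  "increments": [
    [[0, 0, 0.008, 0, 0, 0, 255], [0, 0, 0.008, 0, 0, 0, 255], [0, 0, 0.008, 0, 0, 0, 255]]
  ]
}}

```text
clock: 26.8
tcp_pos: [0.4697, -0.088, 0.076]
orientation: [-0.001, 0.763, 0.646, -0.0]
wrist_force: [-0.1, 0.1, -0.1]
finger_gap: 0.0004
grip_force: 0.0
```

Request:
{"api": "jog_arm", "payload": {
  "increments": [
    [[0, 0, 0.006, 0, 0, 0, 255], [0, 0, 0.004, 0, 0, 0, 255], [0, 0, 0, 0, 0, 0, 255]]
  ]
}}

```text
clock: 27.1
tcp_pos: [0.47, -0.0883, 0.0739]
orientation: [-0.0, 0.763, 0.646, -0.0]
wrist_force: [-0.4, 0.5, -1.1]
finger_gap: 0.0001
grip_force: 0.0
```

Request:
{"api": "jog_arm", "payload": {
  "increments": [
    [[0, 0, 0.004, 0, 0, 0, 255], [0, 0, 0.004, 0, 0, 0, 255], [0, 0, 0, 0, 0, 0, 255]]
  ]
}}

```text
clock: 27.4
tcp_pos: [0.4704, -0.0884, 0.0735]
orientation: [0.0, 0.763, 0.646, 0.0]
wrist_force: [-4.8, 2.5, 11.5]
finger_gap: 0.0004
grip_force: 5.8
```

The lever is flat on its rest (firm at 73.5 mm). I'll back off and check.

Request:
{"api": "jog_arm", "payload": {
  "increments": [
    [[0, 0, -0.04, 0, 0, 0, 255], [0, 0, -0.1, 0, 0, 0, 255], [0, 0, -0.15, 0, 0, 0, 255], [0, 0, -0.15, 0, 0, 0, 255], [-0.1, 0, -0.15, 0, 0, 0, 255], [0, 0, -0.1, 0, 0, 0, 255], [0, 0, 0, 0, 0, 0, 255], [0, 0, 0, 0, 0, 0, 255], [0, 0, 0, 0, 0, 0, 255]]
  ]
}}

```text
clock: 28.3
tcp_pos: [0.4654, -0.1126, 0.2435]
orientation: [-0.001, 0.763, 0.646, -0.0]
wrist_force: [1.2, 0.3, 0.3]
finger_gap: -0.0001
grip_force: 0.0
```

```bash
python3 - <<'E'
from h import *
s=st()
p=[.4849,.0034,1.406]
C={n:cam(n) for n in("side","top")}
E={"bar_centre":[.0455,0,.066],"keeper":[.0455,0,.066],"lever_pad":[-.106,0,.0735],"jaw":[.048,0,.018],"offcut":[.003,0,.018]}
for t in E:
  for n in C:
    q=best(t,n); print(t,n,q and (np.round(q["uv"],1),round(q["conf"],2)),"expect",proj(C[n],J(p,E[t])).round(1))
E
```

```text
28.3 jig [-1.177e-01  2.000e-04  2.435e-01] [1.2 0.3 0.3] -9.205665311748932e-05
bar_centre side (array([318.6, 220.3]), 0.47) expect [[317.5 218.6]]
bar_centre top (array([292.4, 203.9]), 0.5) expect [[290.7 202.8]]
keeper side (array([317. , 218.3]), 0.84) expect [[317.5 218.6]]
keeper top (array([290.9, 203.9]), 0.9) expect [[290.7 202.8]]
lever_pad side (array([355.8, 257.7]), 0.85) expect [[353.8 256.2]]
lever_pad top None expect [[367.1 214.7]]
jaw side (array([315.9, 235.9]), 0.97) expect [[316.8 236.2]]
jaw top (array([291.9, 206.8]), 0.73) expect [[291.1 208. ]]
offcut side (array([323.7, 249.2]), 0.5) expect [[326.3 247.5]]
offcut top (array([292.3, 207. ]), 0.25) expect [[312.4 211.6]]
```

The bar, keeper, jaw and lever pad all sit where a shut, hooked latch puts them, and the robot is clear. Handing in.

```bash
python3 -c "
from workcell import ticket
print(ticket.hand_in())"
```

```text
the job is handed in; nothing more can be done
None
```

I nipped the offcut against the stop screw, hooked the loop over the keeper and pressed the lever flat past centre. Readings topped out at 17 N on the jaw and about 13 N on the lever, the sanding block and tin were not touched, and the job was handed in at about 28 s with no verdict returned.

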